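# Draw out and hold the plate viewer's telescoping arm

## Robot

A 6-joint arm with a two-finger parallel gripper is mounted at the origin on the work surface. World frame = base frame: x ahead of the robot, y to its left, z up, the work surface at z = 0. Lengths are in mm, angles in rad, forces in N, time in s.
With the tool pointing down it reaches from about 250 to 800 mm from the base axis. Payload 8.5 kg.
Tool frame: the origin (TCP) lies at the very end of the fingers, on their centre line; the grasp point (between the pads) lies 19 mm behind it (r.tcp_to_grasp is the distance from the TCP to the grasp point, in mm); z points along the fingers, y is the line along which they close (so a half turn about z gives the same grasp; the last joint's range is limited). The gripper opens to 85 mm and grips with 20 to 120 N. Pads are 22 mm wide; open, the fingers measure 114 mm over their backs; the gripper's body (76 mm by 85 mm) begins 54 mm behind the grasp point. The pads swing forward as they close: fully open they stand 13 mm farther back than shut.
Start: joints at [1.223, 0.238, -0.013, 1.319, 0, 1.571], TCP at [178.919, 493.525, 231.276] pointing down, gripper open.
Joint ranges: [-2.66, 2.66], [-1.03, 1.9], [-1.14, 1.46], [-1.82, 2.27], [-1.45, 1.34], [-3.14, 3.14]. Speed limits (rad/s): [2.22, 2.22, 2.79, 3.14, 3.14, 3.14].

## Interface

Orientations are given as a rotation vector (axis times angle).
In Python, from station import r gives the robot as it stands.
- The arm moves only by the tool move_arm, never from a script. Its argument "rows" is a list of rows, each a list of 7 numbers: the turn, a rotation vector about the tool's x, y, z in degrees, then the shift along the tool's x, y, z in mm, then the opening, from -1 (shut) to 1 (fully open). A call has 1 to 8 rows; each row shifts and turns the commanded pose from where the row before left it, along the tool's axes as they then stand; what a row does not reach is not made up. A row lasts 1/10 s, in which the tool goes at most 50 mm and 8.59 degrees, less where a joint would pass 70% of its speed; a pose out of reach is approached as far as the arm can. A call is refused whole if a number of a shift passes 50 or a number of a turn 8.59, either way. A call with a gripper value outside its range is refused whole. The fingers move at their own pace and stop on an object; "force" is the grip in N (left out, the last holds). Time passes only in rows, so rows that do not move let the fingers close. It gives the time, the measured TCP pose, the force, the opening and the grip force at its end, in the units of the state.
- r.get_obs(): the state, without advancing time (a new reading comes with each control period).
- r.camera(name): name is "scene" or "top" or "wrist"; returns a dict with "frame" (384x512x3 uint8, red, green, blue), "fx", "fy", "cx", "cy" (pixels), "rvec" (rotation vector, rad) and "tvec" (3), from world to camera coordinates, as OpenCV has them. Camera axes: x right, y down, z forward; pixel columns grow to the right and rows downward; lengths in mm; the calibration is good to about 2 mm. The wrist camera is an equidistant fisheye: a pixel r from the principal point sees the ray r / f radians off the axis. A picture is of the moment at which its call begins. There is no depth.
- r.finish_job(): hands the job in; it is judged then, once.
Trained networks look in a picture, given as the dict that the camera call returned (one of the last four; its "shot" number tells which), for a name from the list of things; names that differ only in an ending like _2 or _b are one class to them, and where a whole thing is asked for, a point or a joint stands for the part that bears it (a point fixed in the world has none). Each returns a list of dicts, best first, with "conf" (0 to 1); they miss things now and then, are a little off and sometimes report something else, mostly with a low value. They report only what shows in the picture. A call takes as long as a camera call.
- r.find_in(picture, name): "rect" ([left, top, right, bottom] in pixels, round what is visible of it).
The state is a dict: "t": time; "q": joint angles; "joint_vel": joint speeds; "joint_torque": joint torques, N m; "tcp_pos": TCP position; "orientation": TCP orientation; "wrist_force": force on the tool from outside, world axes, zero at the start; "ft_torque": the same for the moment, N m; "grip_width": finger opening in mm; "grip_force": force on a finger pad.
Only numpy, scipy, OpenCV 4.12 (cv2) and the standard library are available. Lean on these libraries where they do the work, as an engineer would, in place of code of your own. Each camera call takes 0.05 s, during which the arm holds its last target. There are 200 camera calls.

## Task

Push the round red lock button on the plate viewer all the way down to free its telescoping arm. Then take the blue grip on the camera head and draw the arm out until the red pointer stands over the yellow clip on the white scale, and finish still holding it there: the arm springs back if let go. Leave the clip where it is set, and do not disturb the tube rack, tip box and bottle standing around.

Things in the scene. Friction and masses are not known exactly. Their poses are not given: they have to be found in the camera images.
- viewer: Bench-top plate viewer, fixed; light grey base slab 400 x 200 x 15 mm (long side along x). Origin: centre of its underside, on the bench; z up. +x is the level direction in which the arm draws out. A grey column at the -x end carries a dark grey sleeve (44 x 44 mm, x -190 to -30 mm, top at z 127 mm) in which the arm slides (centre line y 0, z 105 mm). Yellow well plate on the slab, top at 29 mm.
- scale_zero (a point): Start of the white scale bar (22 mm wide, top 108 mm above the bench), which stands beside the arm on the viewer's +y side, parallel to it, with black lines 10 mm apart. This point is on its top face at the first line (viewer x 30, y 78 mm), opposite the pointer when the arm is parked. Axes as the viewer's.
- button_top (a point): Centre of the top face of the red lock button, a disc 32 mm across on top of the sleeve, at x = -100 mm, y = 0 of the viewer; its top stands 150 mm above the bench when up, 142 mm when fully down. The black collar around it is 42 mm across, 134 mm high. The grip is 130 mm away from it when parked.
- lock (a joint): Travel of the red lock button, m: 0 up (arm locked), 0.008 fully down. Pushed straight down it takes about 3 N, then meets a hard stop; it stays where it is left. From 0.0065 on the arm is free.
- boom (a joint): How far the telescoping arm is drawn out, m: 0 parked (the start, locked), stop at 0.130. A spring pulls it back with about 4 N when parked, rising to 7 N at the stop, plus 1 N of friction and light damping; it slides back to 0 when let go.
- grip: Blue upright grip, 26 x 26 mm across (sides parallel to the viewer's x and y) and 62 mm tall, standing on top of the white camera head (60 x 56 mm, top 130 mm above the bench) at the outer end of the arm. Origin: centre of the grip's foot, 130 mm above the bench; axes as the viewer's. It moves with the arm: when parked its origin is at x = 30 mm, y = 0 of the viewer.
- grip_mid (a point): Point on the grip's axis 37 mm above its foot (167 mm above the bench, 25 mm below the grip's top), a good height to pinch it from above.
- pointer (a point): End of the red pointer (3 mm wide there), which reaches from the camera head over the white scale, about 120 mm above the bench; moves with the arm. At x = 30 mm, y = 81.5 mm of the viewer when parked.
- set_mark (a point): Just above the middle of the yellow set clip on the scale: a block 12 mm long along the scale, 28 mm across, top 116.5 mm above the bench, under the pointer's path. Its axes are the viewer's. The pointer stands over the clip when its x in this frame is within 6 mm of 0.
- clip (a joint): Where the yellow clip is set on the scale, m: the value of the arm's joint at which the pointer stands over the clip's middle (between 0.055 and 0.115). It moves only if knocked hard (about 6 N).
- tipbox: Bystander: closed purple pipette-tip box, 85 x 120 mm, 63 mm high, loose; origin at the centre of its underside.
- tuberack: Bystander: blue rack of capped tubes, 70 x 160 mm, 84 mm high, loose; origin at the centre of its underside.
- reagent: Bystander: reagent bottle with orange cap, 72 mm across, 140 mm high, loose; origin at the centre of its underside.

How it is judged:
By the outcome, as a careful person would: the job done as asked, in the order asked, and still so for the second after the job is handed in, while the arm keeps its last pose, push and grip.
It also fails if it takes over 42 s, if anything falls off the work surface, if the arm or the gripper's body presses on something with over 40 N, if the wrist force passes 120 N, or if a joint passes its speed limit or range.

## Working session

There is one attempt and no reset: what is moved stays moved. The work goes in short steps, Python scripts to look and compute and a tool call to move; the robot and the scene stay as the last step left them, time stands still between calls to the robot, and variables do not carry over. Pictures are saved under pics/ and viewed, at most 10 in all, crops included, and the job is handed in when it is done.

Besides the shell and the picture viewer there is one more tool, called after ">>>" by a JSON object that holds its "name" and its "arguments". move_arm: Moves the arm, as the interface text tells. Its arguments: {"type":"object","properties":{"rows":{"type":"array","items":{"type":"array","items":{"type":"number"}}},"force":{"type":"number"}},"required":["rows"]}

```bash
mkdir -p pics; ls
python3 - <<'E'
from station import r
import cv2,numpy as np
for n in("scene","top"):
    p=r.camera(n); cv2.imwrite(f"pics/{n}0.png",p["frame"][:,:,::-1])
    np.savez(f"pics/{n}0.npz",**{k:p[k] for k in("frame","fx","fy","cx","cy","rvec","tvec")})
    R=cv2.Rodrigues(np.array(p["rvec"]))[0];print(n,p["fx"],-R.T@p["tvec"],R[2])
    for k in("viewer","lock","grip","pointer","clip","tipbox","tuberack","reagent"):
        print(k,[(np.round(d["rect"]).tolist(),round(d["conf"],2)) for d in r.find_in(p,k)[:2]])
o=r.get_obs();print(o["t"],o["tcp_pos"],o["orientation"],o["grip_width"],o["wrist_force"])
E
```

```text
pics
scene 452.4010997573318 [1085.86776067 -667.36775363  716.12878514] [-0.49369032  0.68120044 -0.54058841]
viewer [([152.0, 169.0, 307.0, 295.0], 0.69)]
lock [([263.0, 174.0, 276.0, 179.0], 0.54)]
grip [([220.0, 174.0, 235.0, 200.0], 0.83)]
pointer [([212.0, 174.0, 251.0, 228.0], 0.74), ([214.0, 234.0, 230.0, 240.0], 0.59)]
clip []
tipbox []
tuberack [([265.0, 212.0, 336.0, 276.0], 0.91), ([264.0, 172.0, 276.0, 184.0], 0.66)]
reagent [([307.0, 151.0, 332.0, 206.0], 0.61)]
top 453.06143750483375 [ 481.35752274   42.04495864 1311.82670832] [ 0.09054078  0.01034699 -0.995839  ]
viewer [([181.0, 175.0, 334.0, 274.0], 0.9)]
lock [([216.0, 206.0, 225.0, 218.0], 0.7)]
grip [([263.0, 216.0, 278.0, 231.0], 0.44)]
pointer [([247.0, 199.0, 284.0, 240.0], 0.93)]
clip [([337.0, 229.0, 382.0, 278.0], 0.61), ([304.0, 200.0, 311.0, 206.0], 0.45)]
tipbox [([337.0, 228.0, 381.0, 283.0], 0.76)]
tuberack [([222.0, 148.0, 280.0, 185.0], 0.97), ([144.0, 184.0, 174.0, 216.0], 0.27)]
reagent [([146.0, 185.0, 176.0, 214.0], 0.81)]
0.9 [178.92440426 493.51841162 231.26691902] [-5.43577754e-01 -3.09418661e+00  1.92813787e-04] 85.88476759956896 [-0.67948468 -0.27833282 -0.02577728]
```

Run:
```python
import cv2,numpy as np
a=cv2.imread("pics/top0.png")[130:305,130:400];b=cv2.imread("pics/scene0.png")[130:310,130:350]
cv2.imwrite("pics/a.png",cv2.resize(a,(794,515),interpolation=cv2.INTER_CUBIC))
cv2.imwrite("pics/b.png",cv2.resize(b,(704,576),interpolation=cv2.INTER_CUBIC))
```

```text
(no output)
```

View pics/a.png

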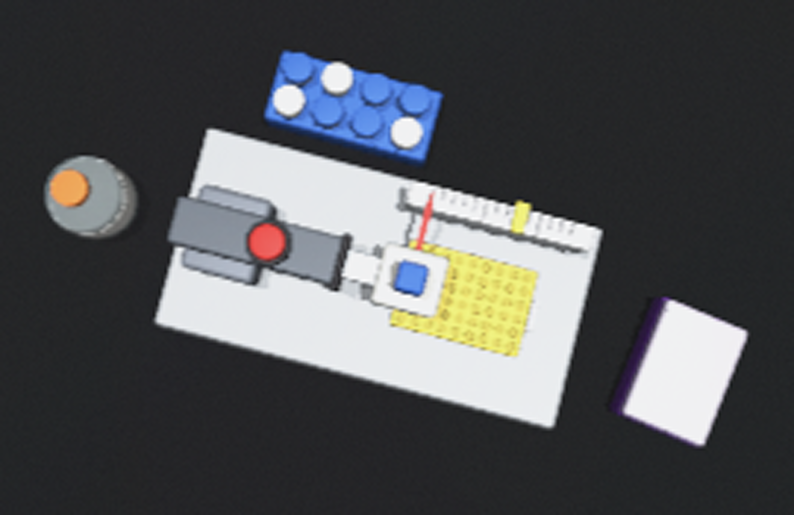

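View pics/b.png

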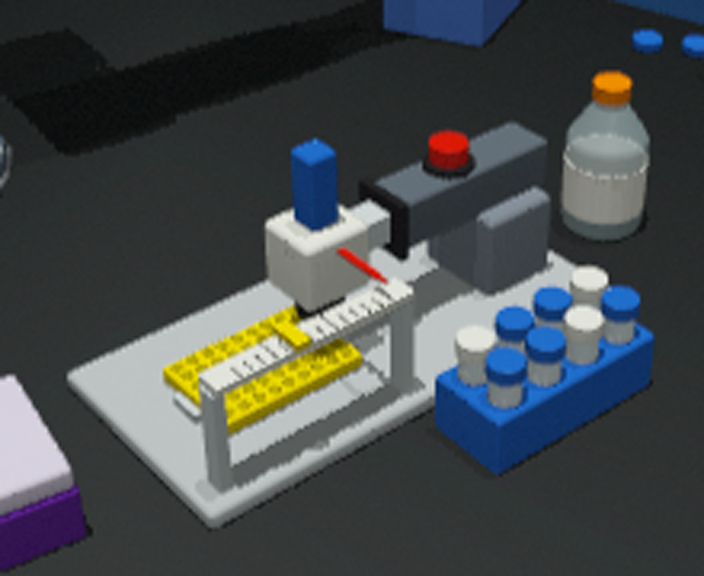

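The top view shows the button at about (221,212), the grip top at (270,224), the clip at (307,204) and the slab corners. The scene view shows the scale side of the viewer facing that camera. Next I'll fit the viewer pose to both views.

```bash
cat > h.py <<'E'
import cv2,numpy as np
from scipy.optimize import least_squares
from scipy.spatial.transform import Rotation as Ro
def proj(p,X): return cv2.projectPoints(np.array(X,float).reshape(-1,3),np.array(p["rvec"],float),np.array(p["tvec"],float),np.array([[p["fx"],0,p["cx"]],[0,p["fy"],p["cy"]],[0,0,1.]]),None)[0][:,0]
def W(v,P):
    P=np.array(P,float).reshape(-1,3); c,s=np.cos(v[2]),np.sin(v[2])
    return P@np.array([[c,s,0],[-s,c,0],[0,0,1]])+[v[0],v[1],0]
E
python3 - <<'E'
from h import *
T=np.load("pics/top0.npz");S=np.load("pics/scene0.npz")
def P(c):return [(-200,100,15),(200,100,15),(200,-100,15),(-200,-100,15),(-100,0,150),(30,0,192),(30+c,78,116.5),(30,81.5,120)]
tp=np.array([(207,128),(601,230),(553,427),(156,323),(267,241),(411,277),(521.5,217),(431,196)])/2.94+130
def Q(c):return [(200,100,15),(200,-100,15),(-100,0,150),(30,0,192),(30+c,78,116.5)]
sp=np.array([(213,520),(68,375),(449,142),(314,152),(293,331)])/3.2+130
f=lambda v,both=1:np.r_[(proj(T,W(v,P(v[3])))-tp).ravel(),(proj(S,W(v,Q(v[3])))-sp).ravel()*both]
best=min((least_squares(f,[480,40,a,80],loss="soft_l1") for a in np.arange(0,6.3,.8)),key=lambda s:s.cost)
v=best.x;print(v,best.cost);print(f(v).reshape(-1,2).round(1))
np.save("v.npy",v)
print(W(v,[(-100,0,150),(30,0,167),(30+v[3],0,167)]))
c=proj(T,[[179,493,231]]);print(c)
E
```

```text
[531.83794613  51.2713198    4.46062224  82.57480204] 8.434625818605253
[[-0.4 -0.8]
 [ 0.3 -2. ]
 [ 0.4 -0.6]
 [-0.9  0.1]
 [-0.4 -0.4]
 [ 0.  -0.9]
 [-0.6 -0.4]
 [ 0.2 -2.3]
 [-0.6 -0.7]
 [-1.9 -0.7]
 [-0.8 -0.9]
 [-0.8 -1.2]
 [-1.2 -0.3]]
[[556.74948464 148.11870102 150.        ]
 [524.36448458  22.21710544 167.        ]
 [503.79383098 -57.75442789 167.        ]]
[[ 68.77226625 372.35030889]]
```

>>> {"name": "move_arm", "arguments": {"rows": [[0, 0, 0, -36, -15, 0, -1], [0, 0, 0, -36, -15, 0, -1], [0, 0, 0, -36, -15, 0, -1], [0, 0, 0, -36, -15, 0, -1], [0, 0, 0, -36, -15, 0, -1], [0, 0, 0, -36, -15, 0, -1], [0, 0, 0, -36, -15, 0, -1], [0, 0, 0, -36, -15, 0, -1]], "force": 40}}

```text
t: 1.7
tcp_pos: [409.8, 281.3, 231.5]
orientation: [0.543, 3.094, 0.0]
wrist_force: [0.4, -0.2, 0.3]
grip_width: -0.1
grip_force: 0.0
```

>>> {"name": "move_arm", "arguments": {"rows": [[0, 0, 0, -36, -15, 0, -1], [0, 0, 0, -36, -15, 0, -1], [0, 0, 0, -36, -15, 0, -1], [0, 0, 0, -36, -15, 0, -1], [0, 0, -5.5, -24, -10, 0, -1], [0, 0, 0, 0, 0, 0, -1]]}}

```text
t: 2.3
tcp_pos: [544.9, 157.3, 230.7]
orientation: [0.395, 3.116, -0.001]
wrist_force: [-0.2, -0.1, -0.5]
grip_width: 0.0
grip_force: 0.0
```

```bash
cat >> h.py <<'E'
def go(o,P,v):
    "shift in tool axes (mm) and turn (deg, tool frame) to TCP P with y along viewer x, pointing down"
    R=Ro.from_rotvec(o["orientation"]); ty=-np.array([np.cos(v[2]),np.sin(v[2]),0]); z=np.array([0,0,-1.])
    G=Ro.from_matrix(np.array([np.cross(ty,z),ty,z]).T)
    return R.inv().apply(np.array(P)-o["tcp_pos"]).round(1),np.degrees((R.inv()*G).as_rotvec()).round(2)
E
python3 - <<'E'
from h import *
from station import r
v=np.load("v.npy");o=r.get_obs()
print(o["t"],o["q"],o["tcp_pos"],o["grip_width"],o["wrist_force"]);print(go(o,[556.7,148.1,160],v))
p=r.camera("wrist");cv2.imwrite("pics/w1.png",p["frame"][:,:,::-1])
E
```

```text
2.3 [ 2.81405791e-01  3.11307248e-01  8.72865902e-02  1.34675495e+00
 -6.53431516e-04  5.33730830e-01] [544.93663129 157.31995185 230.74590987] 0.009477839809438008 [-0.23048202 -0.13870916 -0.51595826]
(array([-13.7,  -6. ,  70.8]), array([-0.03,  0.02, -0.03]))
```

View pics/w1.png

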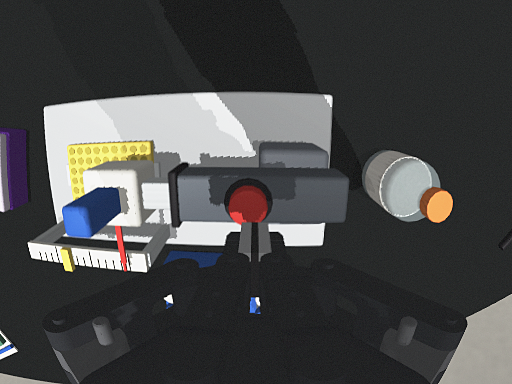

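The wrist view shows the button at (250,203) just ahead of the closed fingertips, as the fit predicts, with nothing in the way.

>>> {"name": "move_arm", "arguments": {"rows": [[0, 0, 0, -13.7, -6, 20, -1], [0, 0, 0, 0, 0, 30, -1], [0, 0, 0, 0, 0, 18, -1], [0, 0, 0, 0, 0, 0, -1]]}}

```text
t: 2.75
tcp_pos: [552.4, 150.6, 161.0]
orientation: [-0.394, -3.112, 0.003]
wrist_force: [-0.0, 0.1, -0.9]
grip_width: 0.2
grip_force: 0.0
```

Run:
```python
from h import *
from station import r
v=np.load("v.npy");o=r.get_obs()
print(o["t"],o["tcp_pos"],o["wrist_force"]);print(go(o,[556.7,148.1,150],v))
p=r.camera("wrist");a=p["frame"][:,:,::-1][140:290,150:350];b=r.camera("scene")["frame"][:,:,::-1][110:260,200:400]
cv2.imwrite("pics/w2.png",cv2.resize(np.vstack([a,b]),None,fx=2,fy=2))
```

```text
2.75 [552.36996726 150.61537349 161.02335192] [-0.03279282  0.13526073 -0.89533057]
(array([-4.9, -1.3, 11. ]), array([-0.13, -0.24, -0.02]))
```

View pics/w2.png

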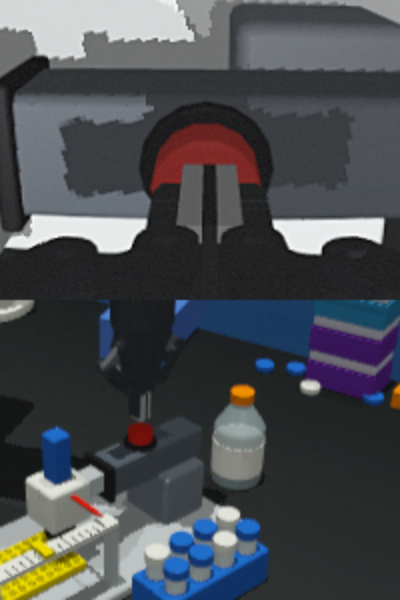

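The fingertips are centred over the button and about 10 mm above it. I'll close the last 5 mm sideways and press slowly.

>>> {"name": "move_arm", "arguments": {"rows": [[0, 0, 0, -4.5, -1, 2, -1], [0, 0, 0, 0, 0, 3, -1], [0, 0, 0, 0, 0, 3, -1], [0, 0, 0, 0, 0, 3, -1], [0, 0, 0, 0, 0, 2, -1], [0, 0, 0, 0, 0, 2, -1], [0, 0, 0, 0, 0, 0, -1], [0, 0, 0, 0, 0, 0, -1]]}}

```text
t: 3.65
tcp_pos: [558.7, 148.2, 148.2]
orientation: [-0.395, -3.117, 0.0]
wrist_force: [-0.1, 0.3, -0.2]
grip_width: 0.2
grip_force: 0.0
```

>>> {"name": "move_arm", "arguments": {"rows": [[0, 0, 0, 1.5, 0, 1, -1], [0, 0, 0, 0, 0, 1, -1], [0, 0, 0, 0, 0, 1, -1], [0, 0, 0, 0, 0, 0, -1], [0, 0, 0, 0, 0, 0, -1]]}}

```text
t: 4.15
tcp_pos: [557.4, 148.6, 145.4]
orientation: [0.394, 3.116, 0.0]
wrist_force: [1.3, 0.5, 2.7]
grip_width: 0.1
grip_force: 1.2
```

>>> {"name": "move_arm", "arguments": {"rows": [[0, 0, 0, 0, 0, 1, -1], [0, 0, 0, 0, 0, 1, -1], [0, 0, 0, 0, 0, 0, -1], [0, 0, 0, 0, 0, 0, -1]]}}

```text
t: 4.55
tcp_pos: [557.1, 148.6, 143.1]
orientation: [-0.394, -3.116, 0.0]
wrist_force: [0.3, -0.2, 1.3]
grip_width: 0.0
grip_force: 0.8
```

>>> {"name": "move_arm", "arguments": {"rows": [[0, 0, 0, 0, 0, 1, -1], [0, 0, 0, 0, 0, 0.5, -1], [0, 0, 0, 0, 0, 0, -1], [0, 0, 0, 0, 0, 0, -1]]}}

```text
t: 4.95
tcp_pos: [557.1, 148.6, 142.0]
orientation: [-0.394, -3.117, 0.0]
wrist_force: [-0.4, 0.4, 4.7]
grip_width: 0.3
grip_force: 2.7
```

>>> {"name": "move_arm", "arguments": {"rows": [[0, 0, 0, 0, 0, 0.5, -1], [0, 0, 0, 0, 0, 0, -1], [0, 0, 0, 0, 0, 0, -1]]}}

```text
t: 5.25
tcp_pos: [557.2, 148.6, 142.0]
orientation: [0.394, 3.116, 0.0]
wrist_force: [-1.0, -0.1, 8.2]
grip_width: 0.1
grip_force: 4.5
```

The push meets the hard stop at z = 142.0 with the force rising to 8 N, so the button is fully down. Next I'll lift, open and go above the grip.

>>> {"name": "move_arm", "arguments": {"rows": [[0, 0, 0, 0, 0, -10, -1], [0, 0, 0, 0, 0, -40, -1], [0, 0, 0, 0, 0, -40, -1], [0, 0, 0, 0, -40, 0, 1], [0, 0, 0, 0, -45, 0, 1], [0, 0, 0, 0, -45, 0, 1], [0, 0, 0, 0, 0, 0, 1], [0, 0, 0, 0, 0, 0, 1]]}}

```text
t: 6.05
tcp_pos: [524.6, 21.8, 231.7]
orientation: [-0.398, -3.116, -0.0]
wrist_force: [0.4, 0.2, -0.4]
grip_width: 72.3
grip_force: 0.0
```

Run:
```python
from h import *
from station import r
v=np.load("v.npy");o=r.get_obs()
print(o["t"],o["q"],o["tcp_pos"],o["grip_width"],o["wrist_force"]);print(go(o,[524.4,22.2,200],v))
p=r.camera("wrist");a=p["frame"][:,:,::-1][100:300,120:380];b=r.camera("scene")["frame"][:,:,::-1][70:270,130:390]
cv2.imwrite("pics/w3.png",cv2.resize(np.hstack([a,b]),None,fx=1.5,fy=1.5))
```

```text
6.05 [ 4.14495079e-02  2.38192945e-01 -1.24949637e-02  1.32016715e+00
  1.89471008e-04  2.95471970e-01] [524.59383268  21.81479707 231.67187295] 72.33779097616332 [ 0.40404597  0.1540638  -0.41773153]
(array([ 0.3,  0.3, 31.7]), array([ 0.01, -0.01, -0.13]))
```

View pics/w3.png

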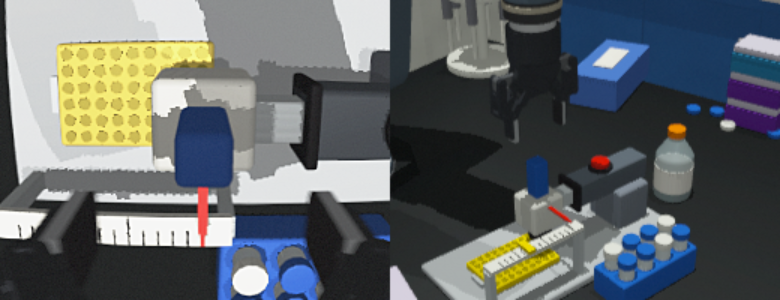

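The grip sits midway between the open fingers, so I'll descend and close.

>>> {"name": "move_arm", "arguments": {"rows": [[0, 0, 0, 0, 0, 15, 1], [0, 0, 0, 0, 0, 20, 1], [0, 0, 0, 0, 0, 25, 1], [0, 0, 0, 0, 0, 15, 1], [0, 0, 0, 0, 0, 8.5, 1], [0, 0, 0, 0, 0, 0, 1]]}}

```text
t: 6.75
tcp_pos: [524.5, 23.6, 146.8]
orientation: [-0.392, -3.115, 0.001]
wrist_force: [-0.1, 0.2, -0.3]
grip_width: 85.1
grip_force: 0.0
```

>>> {"name": "move_arm", "arguments": {"rows": [[0, 0, 0, 0, 0, 0, -1], [0, 0, 0, 0, 0, 0, -1], [0, 0, 0, 0, 0, 0, -1], [0, 0, 0, 0, 0, 0, -1], [0, 0, 0, 0, 0, 0, -1], [0, 0, 0, 0, 0, 0, -1], [0, 0, 0, 0, 0, 0, -1], [0, 0, 0, 0, 0, 0, -1]], "force": 40}}

```text
t: 7.55
tcp_pos: [525.1, 22.2, 148.4]
orientation: [0.396, 3.116, -0.001]
wrist_force: [-1.2, -2.6, 5.2]
grip_width: 25.7
grip_force: 39.9
```

>>> {"name": "move_arm", "arguments": {"rows": [[0, 0, 0, 0, -5, 0, -1], [0, 0, 0, 0, -10, 0, -1], [0, 0, 0, 0, -12, 0, -1], [0, 0, 0, 0, -12, 0, -1], [0, 0, 0, 0, -12, 0, -1], [0, 0, 0, 0, -12, 0, -1], [0, 0, 0, 0, -9, 0, -1], [0, 0, 0, 0, -4, 0, -1]]}}

```text
t: 8.35
tcp_pos: [505.7, -50.5, 148.4]
orientation: [0.395, 3.116, 0.004]
wrist_force: [-2.4, 7.8, 6.4]
grip_width: 25.8
grip_force: 40.3
```

>>> {"name": "move_arm", "arguments": {"rows": [[0, 0, 0, 0, -3, 0, -1], [0, 0, 0, 0, -2, 0, -1], [0, 0, 0, 0, 0, 0, -1], [0, 0, 0, 0, 0, 0, -1]]}}

```text
t: 8.75
tcp_pos: [504.5, -54.9, 148.4]
orientation: [0.394, 3.117, 0.003]
wrist_force: [-3.1, 7.2, 7.1]
grip_width: 25.5
grip_force: 40.3
```

Run:
```python
from h import *
from station import r
v=np.load("v.npy");o=r.get_obs()
print(o["t"],o["q"],o["tcp_pos"],o["grip_width"],o["wrist_force"]);print(go(o,W(v,[30+v[3],0,148])[0],v))
S=r.camera("scene");T=r.camera("top")
for n,p in(("s",S),("t",T)):
    np.savez(f"pics/{n}4.npz",**{k:p[k] for k in("frame","fx","fy","cx","cy","rvec","tvec")})
    m=proj(p,W(v,[30+v[3],78,118]))[0].astype(int);print(n,m)
    a=p["frame"][m[1]-24:m[1]+24,m[0]-32:m[0]+32,::-1]
    cv2.imwrite(f"pics/{n}4.png",cv2.resize(a,None,fx=6,fy=6,interpolation=cv2.INTER_CUBIC))
w=r.camera("wrist")["frame"][100:300,120:380,::-1]
z=np.hstack([cv2.imread("pics/s4.png"),cv2.imread("pics/t4.png")])
w=cv2.resize(w,(384,295));z=np.vstack([z,np.hstack([w,np.zeros_like(w)])]);cv2.imwrite("pics/c4.png",z)
```

```text
8.75 [-0.10959376  0.25108322 -0.21459293  1.10508166  0.00185947  0.14209465] [504.48733583 -54.93715597 148.38571033] 25.518551135868798 [-3.07520657  7.20154643  7.0978111 ]
(array([-0. , -2.9,  0.4]), array([ 0.11, -0.01,  0.  ]))
s [220 232]
t [306 203]
```

View pics/c4.png

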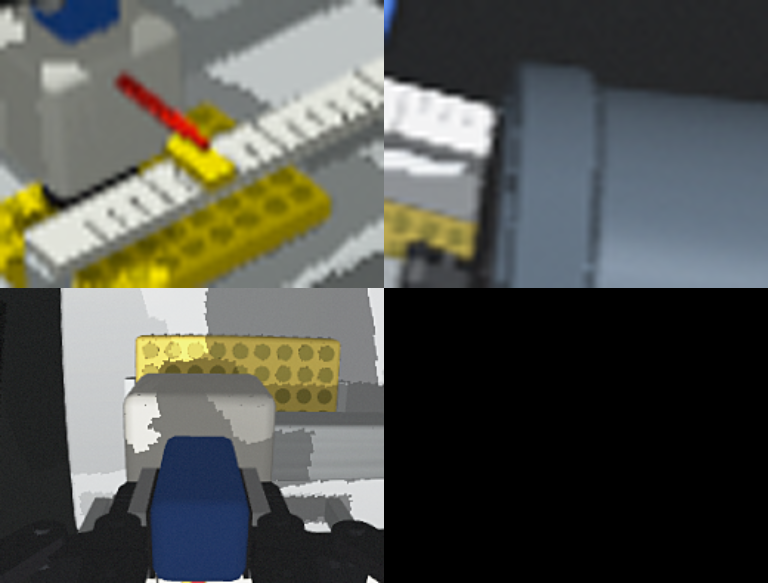

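The scene crop shows the pointer end at crop (207,147), over or near the +x-side edge of the clip, whose top face centres at about crop (203,159). I'll measure the offset in x.

Run:
```python
from h import *
v=np.load("v.npy");S=np.load("pics/s4.npz")
org=np.array([220-32,232-24])
def pix(P): return ((proj(S,W(v,P))-org+.5)*6-.5).round(0)
c=v[3]
for d in(-6,-3,0,3): print("ptr",d,pix([[30+c+d,81.5,120],[30+c+d,50,120]]).tolist())
print("clip corners",pix([(30+c+a,78+b,116.5) for a,b in((-6,-14),(6,-14),(6,14),(-6,14))]).tolist(),pix([30+c,78,116.5]))
hsv=cv2.cvtColor(S["frame"],cv2.COLOR_RGB2HSV)[208:256,188:252]
m=((hsv[...,0]<8)|(hsv[...,0]>172))&(hsv[...,1]>150)&(hsv[...,2]>90)
ys,xs=np.nonzero(m);k=ys>19
print(np.c_[xs,ys][k].tolist())
y=(abs(hsv[...,0].astype(int)-29)<5)&(hsv[...,1]>180)&(hsv[...,2]>175)
for rr in range(20,34): print("".join(".YR"[2 if m[rr,x] else int(y[rr,x])] for x in range(22,46)))
```

```text
ptr -6 [[215.0, 143.0], [163.0, 103.0]]
ptr -3 [[209.0, 147.0], [157.0, 107.0]]
ptr 0 [[202.0, 150.0], [150.0, 110.0]]
ptr 3 [[195.0, 153.0], [143.0, 113.0]]
clip corners [[187.0, 129.0], [160.0, 142.0], [207.0, 178.0], [234.0, 165.0]] [[197. 153.]]
[[27, 20], [28, 20], [29, 20], [30, 20], [29, 21], [30, 21], [31, 21], [30, 22], [31, 22], [32, 22], [32, 23], [33, 23]]
.....RRRR...............
.......RRR..............
........RRR.............
......YYY.RR............
......YYYYY.............
.......YYYYYYY..........
.........YYYYYY.........
..........YYYYYYY.......
...........YYYYY........
............YY..........
........................
........................
........................
........................
```

Two estimates agree: the pointer is about 3 mm short of the clip's middle. I'll draw it 3 mm further.

>>> {"name": "move_arm", "arguments": {"rows": [[0, 0, 0, 0, -2, 0, -1], [0, 0, 0, 0, -1, 0, -1], [0, 0, 0, 0, 0, 0, -1], [0, 0, 0, 0, 0, 0, -1], [0, 0, 0, 0, 0, 0, -1]]}}

```text
t: 9.4
tcp_pos: [503.8, -57.7, 148.4]
orientation: [0.394, 3.117, 0.003]
wrist_force: [-2.8, 7.6, 6.9]
grip_width: 25.6
grip_force: 40.4
```

Run:
```python
from h import *
from station import r
v=np.load("v.npy");o=r.get_obs()
print(o["t"],o["tcp_pos"],o["grip_width"],o["grip_force"],o["wrist_force"]);print(go(o,W(v,[30+v[3],0,148])[0],v))
S=r.camera("scene");a=S["frame"][208:256,188:252,::-1]
b=S["frame"][120:300,130:350,::-1]
cv2.imwrite("pics/c5.png",np.hstack([cv2.resize(a,(440,330),interpolation=cv2.INTER_CUBIC),cv2.resize(b,(352,330))]))
```

```text
9.4 [503.77527299 -57.67854209 148.39195272] 25.5733909621619 40.43726027011871 [-2.77236922  7.63308261  6.87532562]
(array([-0. , -0.1,  0.4]), array([ 0.11, -0.01,  0.01]))
```

View pics/c5.png

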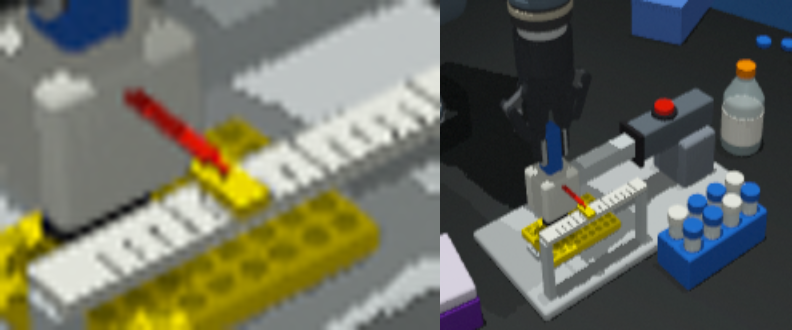

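The picture shows the pointer end at (225,170) over the middle of the clip, the grip still held and the bystanders untouched. Handing in.

```bash
python3 -c "
from station import r
print(r.finish_job())"
```

```text
the job is handed in; nothing more can be done
None
```

I pushed the lock button down to its hard stop, then drew the arm out until the pointer stood over the middle of the yellow clip (within about 1 mm by my estimate). I handed the job in at about 9.4 s, still holding the grip, with the clip, rack, box and bottle untouched; no verdict was returned.

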